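# Wash and nest the balcony pots

## Task

Take the pot brush from its fork and dip it at least halfway down into the steel cup, then at least halfway down into each white pot on the shelf one after another, from the widest pot to the narrowest. Then hang the brush upright in its fork again and let go of it. Finally nest the white pots in size order, each standing upright and fully down inside the next wider one that is there, with the widest pot standing on the shelf; do not shift the trowel or the scoop, and do not tip any pot over.

Things in the scene. Friction and masses are not known exactly. Their poses are not given: they have to be found in the camera images.
- pot_large: The widest and lowest pot, a bowl-like one; always there. White glazed ceramic, round and open; the origin is the centre of its underside, z up along its axis. Mouth 120 mm outside diameter over the top 24 mm, tapering to 104 mm at the foot, 46 mm high; wall 4 mm, floor 5 mm thick.
- pot_medium: The second widest pot; may be absent. White glazed ceramic, round and open; the origin is the centre of its underside, z up along its axis. Mouth 70 mm outside diameter over the top 24 mm, tapering to 60 mm at the foot, 61 mm high; wall 4 mm, floor 5 mm thick.
- pot_small: The third widest pot; may be absent. White glazed ceramic, round and open; the origin is the centre of its underside, z up along its axis. Mouth 54 mm outside diameter over the top 24 mm, tapering to 47 mm at the foot, 76 mm high; wall 4 mm, floor 5 mm thick.
- pot_slim: The narrowest and tallest pot; may be absent. White glazed ceramic, round and open; the origin is the centre of its underside, z up along its axis. Mouth 38 mm outside diameter over the top 24 mm, tapering to 32 mm at the foot, 91 mm high; wall 4 mm, floor 5 mm thick.
- cup: Straight open steel cup fixed to the shelf, 68 mm outside diameter, 62 mm inside, 75 mm high, on an 88 mm flange. Origin: centre of its underside.
- brush: Pot brush that hangs upright, tip down. Origin: the centre of the brush tip; z up along the brush towards the handle. From the tip up: round head 19 mm diameter to 52 mm, 12 mm steel shaft to 95 mm, black collar disc 56 mm diameter from 95 to 100 mm, square wooden handle 24 x 24 mm from 100 to 175 mm with its sides along the brush's x and y.
- holder: Steel stand fixed to the shelf, base 110 x 100 mm, origin at the centre of its underside, with a level fork of two prongs along its x axis: top of the prongs 110 mm above the shelf, gap 30 mm, from x -35 mm to +39 mm, open end at -x, back plate at x +42 mm no higher than the prongs. The brush's collar lies on the two prongs with the shaft in the gap; its tip is then 15 mm above the shelf.
- fork_seat (a point): The point midway between the two prongs, at the height of their top, over the stand's origin: the brush's axis hangs here.
- trowel: Red plastic trowel lying on the shelf, 210 mm long, 70 mm wide, a bystander. Origin: underside, near its middle.
- scoop: Clear plastic scoop, 170 mm long with its flat handle, 35 mm high, a bystander. Origin: underside of the 90 x 60 mm bowl.
- twine: Upright roll of twine, 40 mm diameter, 35 mm high, a bystander among the pots. Origin: centre of its underside.
Not all that is in view belongs to the job. Leave any orange look-alike of the cup alone. What is shaped like the pot_small but orange is not meant.

How it is judged (in metres and radians):
On the way, in this order (a step that is already met when the one before it is completed fails the run):
1. the held brush's tip is dipped at least halfway down into the steel cup (horizontal distance between brush and cup below 0.031 m and z of brush in the frame of cup between 0 and 0.0395 m and contact force between the fingers and brush above 0.5 N), for 0.2 s.
2. then the brush's tip is dipped at least halfway down into pot_large (horizontal distance between brush and pot_large below 0.056 m and z of brush in the frame of pot_large between 0 and 0.026 m), for 0.2 s.
3. then the brush's tip is dipped at least halfway down into pot_medium (horizontal distance between brush and pot_medium below 0.031 m and z of brush in the frame of pot_medium between 0 and 0.0335 m), for 0.2 s.
4. then the brush's tip is dipped at least halfway down into pot_small (horizontal distance between brush and pot_small below 0.023 m and z of brush in the frame of pot_small between 0 and 0.041 m), for 0.2 s.
5. then the brush's tip is dipped at least halfway down into pot_slim (horizontal distance between brush and pot_slim below 0.015 m and z of brush in the frame of pot_slim between 0 and 0.0485 m), for 0.2 s.
6. then the brush hangs in the fork again, let go (horizontal distance between brush and fork_seat below 0.035 m and z of brush in the frame of holder between 0.01 and 0.021 m and angle between brush's own z axis and vertical below 0.12 rad and contact force between the fingers and brush below 0.1 N), for 0.3 s.
At the end, for the whole second after the job is handed in: The brush hangs free in the fork, upright (0.12 rad), within 35 mm of the seat. The widest pot stands on the shelf; every other pot present stands upright (0.12 rad) at rest, fully down (6 mm) inside the next wider one present, coaxial within 12 mm, in the widest within 30 to 45 mm (all of step 6 and z of pot_medium in the frame of pot_large below 0.011 m and horizontal distance between pot_medium and pot_large below 0.03 m and angle between each of pot_medium, pot_small, pot_slim, pot_large's own z axis and vertical below 0.12 rad and linear speed of each of pot_medium, pot_small, pot_slim, pot_large, brush below 0.02 m/s and z of pot_small in the frame of pot_large below 0.017 m and horizontal distance between pot_small and pot_large below 0.038 m and z of pot_slim in the frame of pot_large below 0.023 m and horizontal distance between pot_slim and pot_large below 0.045 m and horizontal distance between pot_small and pot_medium below 0.012 m and horizontal distance between pot_slim and pot_small below 0.012 m and horizontal distance between pot_slim and pot_medium below 0.02 m and height (world z) of pot_large below 0.01 m); the robot touches nothing.
It fails at once if the trowel or the scoop is shifted more than 40 mm (distance of any of trowel, scoop from where it was at the start of the episode above 0.04 m).
It fails at once if a pot is tipped over (more than 1 rad) (angle between any of pot_large, pot_medium, pot_small, pot_slim's own z axis and vertical above 1 rad).
Of pot_medium, pot_small, pot_slim only 2 to 3 are there at a start; the rules pass over those that are not, and their reading is None.
At some moment in a run one of pot_large, pot_medium, pot_small may be knocked a few centimetres aside while the robot is not near it.
It also fails if it takes over 200 s, if anything falls off the work surface, if the arm or the gripper's body presses on something with over 40 N, if the wrist force passes 120 N, or if a joint passes its speed limit or range.

## Robot

A 6-joint arm with a two-finger parallel gripper is mounted at the origin on the work surface. World frame = base frame: x ahead of the robot, y to its left, z up, the work surface at z = 0. Lengths are in mm, angles in rad, forces in N, time in s.
With the tool pointing down it reaches from about 325 to 925 mm from the base axis. Payload 3.1 kg.
Tool frame: the origin (TCP) lies at the centre of the arm's flange, where the gripper is bolted on; the fingertips stand 173 mm ahead of it and the grasp point (between the pads) lies 155 mm ahead of it (r.tip_reach is the distance from the TCP to the fingertips, in mm); z points along the fingers, y is the line along which they close (so a half turn about z gives the same grasp; the last joint's range is limited). The gripper opens to 85 mm and grips with 20 to 120 N. Pads are 22 mm wide; open, the fingers measure 114 mm over their backs; the gripper's body (76 mm by 85 mm) begins 54 mm behind the grasp point. The pads swing forward as they close: fully open they stand 13 mm farther back than shut.
Start: joints at [1.047, 0.217, 1.613, -0, 1.311, -0.112], TCP at [250.146, 572.772, 404.7] pointing down, gripper open.
Joint ranges: [-2.75, 2.75], [-0.78, 2.1], [0.31, 2.55], [-1.13, 4.27], [0.13, 2.63], [-2.58, 2.58]. Speed limits (rad/s): [2.79, 2.79, 3.14, 3.14, 3.14, 3.14].

## Interface

Orientations are given as [roll, pitch, yaw] about the fixed x, y, z axes, in that order (R = Rz(yaw) Ry(pitch) Rx(roll)).
In Python, from bench import r gives the robot as it stands.
- The arm moves only by the tool servo_tool, never from a script. Its argument "rows" is a list of rows, each a list of 3 entries, a list of its own where there are three numbers: the turn, a rotation vector about the world's x, y, z in degrees, then the shift along the world's x, y, z in mm, then the closure, from 0 (fully open) to 1 (shut). A call has 1 to 20 rows; each row shifts and turns the commanded pose from where the row before left it; what a row does not reach is not made up. A row lasts 1/8 s, in which the tool goes at most 62.5 mm and 10.7 degrees, less where a joint would pass 70% of its speed; a pose out of reach is approached as far as the arm can. A call is refused whole if a number of a shift passes 62.5 or a number of a turn 10.7, either way. A call with a gripper value outside its range is refused whole. The fingers move at their own pace and stop on an object; "force" is the grip in N (left out, the last holds). Time passes only in rows, so rows that do not move let the fingers close. It gives the time, the measured TCP pose, the force, the opening and the grip force at its end, in the units of the state.
- r.get_obs(): the state, without advancing time (a new reading comes with each control period).
- r.camera(name): name is "scene" or "top" or "wrist"; returns (picture, depth): 420x560x3 uint8, red, green, blue; 420x560 float32, mm along the optical axis (not along the pixel's ray), 0 where there is no reading.
- r.camera_model(name): a dict with "fovy" (degrees; the focal length in pixels is half the picture's height over the tangent of half this angle, whatever the lens; pixels are square), "cx", "cy" (the principal point, pixels), "view" (4x4, takes a point from world to camera coordinates). Camera axes: x right, y up, looking along -z (the intrinsics and any distortion apply to the point x, -y, -z); pixel columns grow to the right and rows downward; lengths in mm; the calibration is good to about 2 mm. A picture is of the moment at which its call begins: read the wrist's pose just before it. camera_model takes no time and is no camera call; for the wrist camera it gives the pose at the moment of the call.
- r.sign_off(): hands the job in; it is judged then, once.
The state is a dict: "t": time; "qpos": joint angles; "joint_velocities": joint speeds; "effort": joint torques, N m; "tool_pos": TCP position; "orientation": TCP orientation; "force": force on the tool from outside, world axes, zero at the start; "wrist_torque": the same for the moment, N m; "gripper_width": finger opening in mm; "grasp_force": force on a finger pad.
Only numpy, scipy, OpenCV 4.12 (cv2) and the standard library are available. Lean on these libraries where they do the work, as an engineer would, in place of code of your own. Each camera call takes 0.05 s, during which the arm holds its last target. There are 200 camera calls.

## Working session

There is one attempt and no reset: what is moved stays moved. The work goes in short steps, Python scripts to look and compute and a tool call to move; the robot and the scene stay as the last step left them, time stands still between calls to the robot, and variables do not carry over. Pictures are saved under pics/ and viewed, at most 14 in all, crops included, and the job is handed in when it is done.

Besides the shell and the picture viewer there is one more tool, called after ">>>" as name([rows], argument=value, ...), one row to a line, values as JSON. servo_tool: Moves the arm, as the interface text tells. Its arguments: {"type":"object","properties":{"rows":{"type":"array"},"force":{"type":"number"}},"required":["rows"]}

```bash
mkdir -p pics; ls
cat > h.py <<'E'
from bench import r
import numpy as np, cv2
def cam(n):
    m=r.camera_model(n); p,d=r.camera(n); return p,d,m
def cloud(d,m):
    H,W=d.shape; f=H/2/np.tan(np.radians(m['fovy'])/2)
    u,v=np.meshgrid(np.arange(W),np.arange(H))
    P=np.stack([(u-m['cx'])/f*d,-(v-m['cy'])/f*d,-d,np.ones_like(d)],-1)
    return (P@np.linalg.inv(np.array(m['view'])).T)[...,:3]
def save(n,p): cv2.imwrite('pics/'+n,p[...,::-1])
def ray(m,u,v,z,H=420):
    f=H/2/np.tan(np.radians(m['fovy'])/2); T=np.linalg.inv(np.array(m['view']))
    o=T[:3,3]; d=T[:3,:3]@np.array([(u-m['cx'])/f,-(v-m['cy'])/f,-1]); return o+d*(z-o[2])/d[2]
E
python3 - <<'E'
from h import *
for n in ['top','scene']:
    p,d,m=cam(n); save(n+'0.png',p); np.savez(n+'0.npz',p=p,d=d)
    print(n,{k:(v if k!='view' else np.round(v,3).tolist()) for k,v in m.items()}, (d>0).mean())
print(r.get_obs())
E
```

```text
pics
top {'fovy': 55.8790564450967, 'cx': 285.46560212067584, 'cy': 212.2422854638668, 'view': [[-0.001, -1.0, -0.013, -50.95], [0.998, -0.001, 0.061, -476.712], [-0.061, -0.013, 0.998, -1053.452], [0.0, 0.0, 0.0, 1.0]]} 0.9959353741496598
scene {'fovy': 48.329773896636546, 'cx': 284.94081395499035, 'cy': 213.98107195872424, 'view': [[0.631, 0.776, -0.008, -237.184], [-0.641, 0.527, 0.558, 291.687], [0.437, -0.346, 0.83, -1334.463], [0.0, 0.0, 0.0, 1.0]]} 0.9958503401360544
{'t': 0.1, 'qpos': array([ 1.04679159e+00,  2.17684491e-01,  1.61479781e+00,  1.97649296e-05,
        1.31133421e+00, -1.12200378e-01]), 'joint_velocities': array([-0.00207165, -0.00197888, -0.00302203,  0.00122798,  0.00086806,
        0.00091679]), 'effort': array([-6.87047959e-04, -3.98077369e+01, -3.04970956e+01, -1.34201091e-04,
        4.19229138e-03,  2.93190317e-05]), 'tool_pos': array([249.95593976, 572.43742488, 403.48225695]), 'orientation': array([-3.13938491e+00, -2.67966602e-04,  2.72978290e+00]), 'force': array([-0.19695849, -0.44177855, -0.4665169 ]), 'wrist_torque': array([-0.01797027, -0.04593446,  0.02964727]), 'grasp_force': 0.0, 'gripper_width': 85.69230183309732}
```

View pics/top0.png

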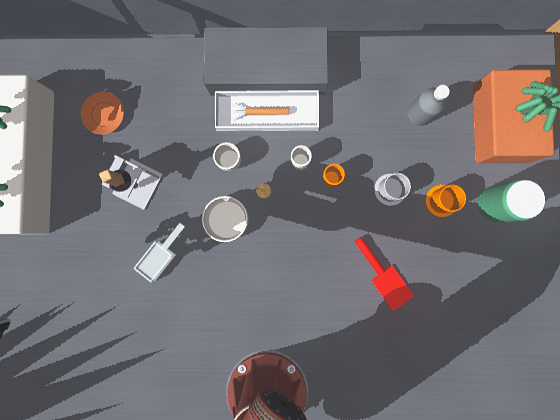

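View pics/scene0.png

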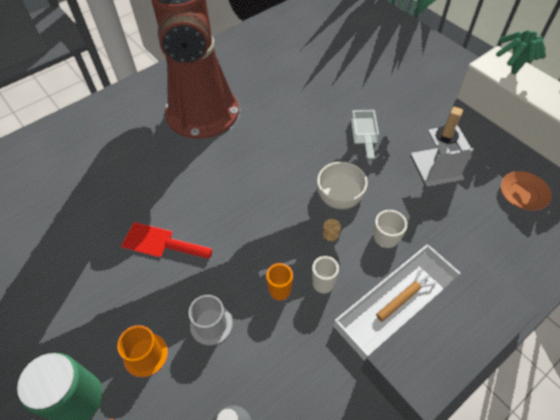

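The top view shows the large pot at (225,219), two more white pots at (227,156) and (301,157), and the twine at (263,190). The steel cup is at (393,187), the holder with the brush at (131,183), the scoop at (158,253) and the trowel at (385,275). The scene view agrees: only two smaller pots are there.

```bash
cat > m.py <<'E'
from h import *
def rim(P,c,rad,zlo,zhi):
    """circle fit to points of the rim: returns centre, outer radius, height"""
    k=(np.hypot(P[...,0]-c[0],P[...,1]-c[1])<rad)&(P[...,2]>zlo)&(P[...,2]<zhi)
    q=P[k]
    if len(q)<10: return None
    zt=np.percentile(q[:,2],90); q=q[q[:,2]>zt-5]
    (x,y),R=cv2.minEnclosingCircle(q[:,:2].astype(np.float32))
    return np.round([x,y,R,zt,len(q)],1)
E
python3 - <<'E'
from m import *
names={'large':(225,219,46),'p2':(227,156,60),'p3':(301,157,75),'cup':(393,187,75),'orange':(334,175,75),'twine':(263,190,35),'brushtop':(106,178,175),'scoop':(155,260,20),'trowel':(385,275,20)}
C={n:cloud(np.load(n+'0.npz')['d'],r.camera_model(n)) for n in('top','scene')}
m=r.camera_model('top')
P=C['top']; print('table z', [np.round(P[v,u],1).tolist() for u,v in((300,280),(200,300),(300,230),(180,190))])
for n,(u,v,h) in names.items():
    g=ray(m,u,v,h)
    print(n,np.round(g,0),'top',rim(P,g,70 if n=='large' else 45,12,200),'scene',rim(C['scene'],g,70 if n=='large' else 45,12,200))
# brush/handle/fork: height histogram
c=ray(m,131,183,110)
for n in C:
    P=C[n]; k=(np.hypot(P[...,0]-c[0],P[...,1]-c[1])<110)&(P[...,2]>90)&(P[...,2]<230); q=P[k]
    print(n,np.histogram(q[:,2],bins=range(90,240,10)))
    t=q[q[:,2]>168]; print('handle top',t.mean(0),t.min(0),t.max(0), cv2.minAreaRect(t[:,:2].astype(np.float32)))
    t=q[(q[:,2]>104)&(q[:,2]<118)]; print('fork lvl',t.mean(0),t.min(0),t.max(0),cv2.minAreaRect(t[:,:2].astype(np.float32)))
for n,(x0,y0,x1,y1) in {'holder':(90,140,180,220)}.items():
    p=np.load('top0.npz')['p'][y0:y1,x0:x1]; cv2.imwrite('pics/hold.png',cv2.resize(p,None,fx=8,fy=7,interpolation=0)[:600,:800,::-1])
E
```

```text
table z [[293.6, -90.5, -3.8], [240.8, 179.1, 3.7], [429.0, -90.8, -0.6], [539.2, 238.7, 0.5]]
large [457. 106.  46.] top [457.5 108.5  60.1  47.5 211. ] scene [458.9 109.5  61.4  47.4 295. ]
p2 [621. 100.  60.] top [621.5 102.4  34.9  61.8 131. ] scene [621.8 103.2  36.   62.1 204. ]
p3 [615. -92.  75.] top [617.8 -91.5  26.9  76.8 103. ] scene [618.6 -90.2  27.6  76.8 183. ]
cup [ 537. -326.   75.] top [ 539.2 -336.    34.1   75.6  122. ] scene [ 540.1 -333.5   35.2   75.4  215. ]
orange [ 568. -176.   75.] top [ 570.2 -175.7   26.6   76.9  105. ] scene [ 571.1 -174.4   27.9   76.5  179. ]
twine [535.   8.  35.] top [533.4   7.4  19.6  37.7 153. ] scene [536.1   7.9  20.6  38.3 194. ]
brushtop [547. 362. 175.] top [550.  357.1  15.2 189.1 117. ] scene [550.5 356.6  15.  189.  100. ]
scoop [349. 297.  20.] top [349.2 297.7  44.9  36.9 139. ] scene [348.7 296.9  44.6  37.6 113. ]
trowel [ 309. -315.   20.] top [ 329.4 -296.2   18.    25.1   90. ] scene [ 330.8 -297.5   17.9   25.4   91. ]
top (array([  5, 212, 447,  24,  25,  23,  24,  28,  29,  67,  60,   0,   0,
         0]), array
[... 507 characters left out ...]
873047, 79.44338989257812), 63.38831329345703)
scene (array([ 87, 178, 517,  43,  28,  38,  34,  40,  33,  46,  67,   0,   0,
         0]), array([ 90, 100, 110, 120, 130, 140, 150, 160, 170, 180, 190, 200, 210,
       220, 230]))
handle top [553.50420357 352.6802547  184.81135338] [536.8765429  342.28844861 168.09781962] [565.85771021 369.35469448 194.92399278] ((550.8890991210938, 357.93927001953125), (23.715682983398438, 26.884721755981445), 25.323135375976562)
fork lvl [566.11697487 347.40936173 112.35625526] [509.78543437 298.70544475 104.11431161] [616.5520277  401.54725126 117.99055801] ((565.7252197265625, 356.4205017089844), (86.84294128417969, 82.13019561767578), 59.21963119506836)
```

View pics/hold.png

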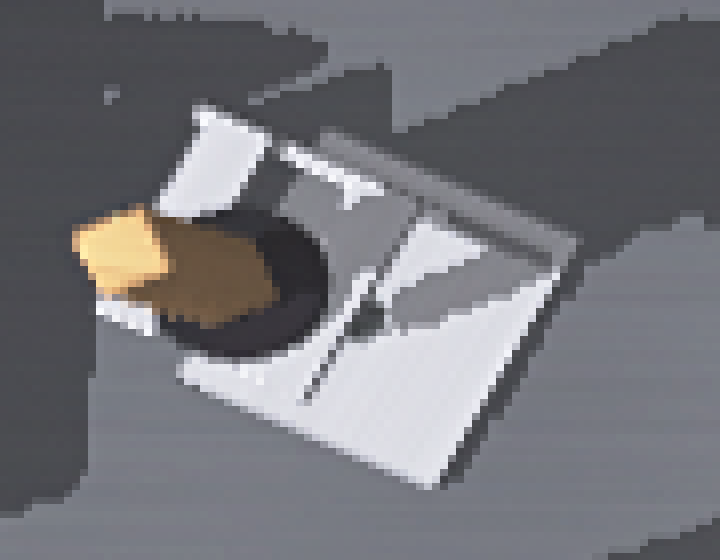

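The crop shows the brush handle top at about (103,175) in the full image, with the collar lying on the fork. I still need the fork's direction, so I'll map the points at prong height.

Run:
```python
from h import *
im=np.full((560,560,3),40,np.uint8)
for n in('scene','top'):
    z=np.load(n+'0.npz'); P=cloud(z['d'],r.camera_model(n)); off=280 if n=='scene' else 0
    k=(abs(P[...,0]-560)<70)&(abs(P[...,1]-350)<70)&(P[...,2]>3)
    for (x,y,h),c in sorted(zip(P[k].tolist(),z['p'][k].tolist()),key=lambda t:t[0][2]):
      for row,ok in((0,1),(280,103<h<116)):
        if ok:
          u=int(off+140-(y-350)*2); v=int(row+140-(x-560)*2); col=tuple(int(a) for a in c) if row==0 else ((0,int(min(255,(h-103)*19)),255) if sum(c)<200 else (255,int(min(255,(h-103)*19)),0))
          cv2.circle(im,(u,v),1,col,-1)
save('ortho.png',im)
```

```text
(no output)
```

View pics/ortho.png

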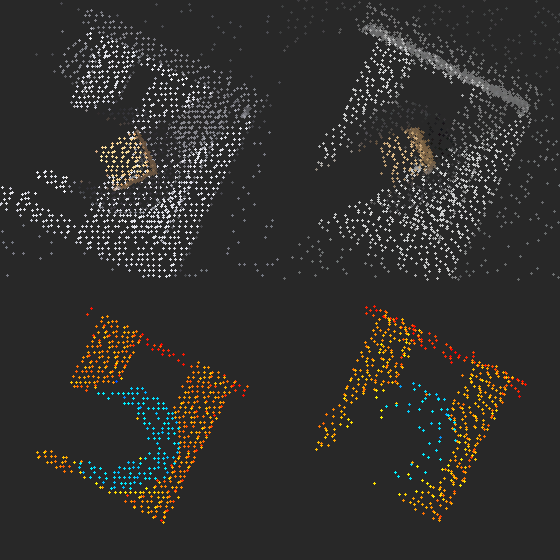

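Fork: its open end points along about (-0.89, +0.46), and the brush handle is at (550,357) with a yaw of about 22°. The pots are large (458,109), medium (622,103) and small (618,-91). Slim is absent. Next I move above the brush, turned so the fingers close across the handle.

>>> servo_tool([
  [[0,0,-5.5],[37.5,-27,0],0],
  [[0,0,-5.5],[37.5,-27,0],0],
  [[0,0,-5.5],[37.5,-27,0],0],
  [[0,0,-5.5],[37.5,-27,0],0],
  [[0,0,-5.5],[37.5,-27,0],0],
  [[0,0,-5.5],[37.5,-27,0],0],
  [[0,0,-5.5],[37.5,-27,0],0],
  [[0,0,-5.5],[37.5,-27,0],0],
  [[0,0,0],[0,0,0],0],
  [[0,0,0],[0,0,0],0],
])

```text
t: 1.35
tool_pos: [549.8, 356.8, 403.9]
orientation: [-3.14, -0.001, 1.962]
force: [-0.4, -0.0, -0.3]
gripper_width: 85.7
grasp_force: 0.0
```

Run:
```python
from h import *
p,d,m=cam('wrist'); save('w1.png',p); P=cloud(d,m)
k=(np.hypot(P[...,0]-550,P[...,1]-357)<60)&(P[...,2]>180)&(P[...,2]<200); q=P[k]
print(len(q)); 
if len(q)>5: print(q.mean(0),cv2.minAreaRect(q[:,:2].astype(np.float32)))
k=(np.hypot(P[...,0]-550,P[...,1]-357)<60)&(P[...,2]>106)&(P[...,2]<120)&(p.sum(-1)<200); q=P[k]
print('collar',len(q), len(q) and (q[:,2].mean(),cv2.minEnclosingCircle(q[:,:2].astype(np.float32))))
```

```text
1922
[549.81640671 360.66239996 188.71113814] ((550.5176391601562, 359.05035400390625), (23.976743698120117, 24.083843231201172), 24.138896942138672)
collar 2127 (np.float64(114.5619236335563), ((550.3397827148438, 358.7260437011719), 27.297222137451172))
```

View pics/w1.png

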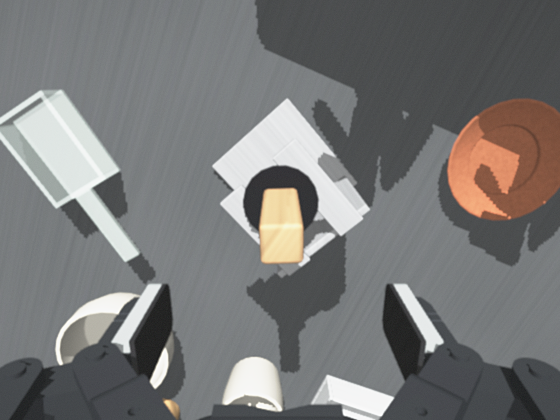

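The wrist view shows the handle centred between the fingers at (280,225) and the black collar at (281,202) lying on the fork. Measured centre is (550.4,358.8) with yaw 24°. I'll descend and grip.

>>> servo_tool([
  [[0,0,1.7],[0.5,2,-20],0],
  [[0,0,0],[0,0,-23],0],
  [[0,0,0],[0,0,-23],0],
  [[0,0,0],[0,0,-23],0],
  [[0,0,0],[0,0,0],0],
  [[0,0,0],[0,0,0],0],
  [[0,0,0],[0,0,0],1],
  [[0,0,0],[0,0,0],1],
  [[0,0,0],[0,0,0],1],
  [[0,0,0],[0,0,0],1],
  [[0,0,0],[0,0,0],1],
  [[0,0,0],[0,0,0],1],
  [[0,0,0],[0,0,0],1],
  [[0,0,0],[0,0,0],1],
], force=60)

```text
t: 3.15
tool_pos: [550.9, 358.9, 316.4]
orientation: [3.14, 0.0, 1.991]
force: [-0.2, 0.5, 3.5]
gripper_width: 23.0
grasp_force: 59.4
```

>>> servo_tool([
  [[0,0,0],[0,0,10],1],
  [[0,0,0],[0,0,20],1],
  [[0,0,0],[0,0,20],1],
  [[0,0,0],[0,0,20],1],
  [[0,0,0],[0,0,20],1],
  [[0,0,0],[0,0,20],1],
  [[0,0,0],[0,0,5],1],
  [[0,0,0],[0,0,0],1],
  [[0,0,0],[0,0,0],1],
])

```text
t: 4.28
tool_pos: [550.4, 358.6, 429.3]
orientation: [-3.139, 0.0, 1.991]
force: [0.4, 0.4, -1.5]
gripper_width: 23.2
grasp_force: 58.9
```

```bash
cat > chk.py <<'E'
from m import *
import sys
# refresh rims from both fixed cameras
S={'large':(458,109,46,75),'medium':(622,103,61,45),'small':(618,-91,76,40)}
for n in('top','scene'):
    p,d,m=cam(n); P=cloud(d,m); g=p.astype(int); white=(g.min(-1)>90)&(g.max(-1)-g.min(-1)<40)
    Q=np.where((white|(g.max(-1)-g.min(-1)<45))[...,None],P,-999)
    for k,(x,y,h,rad) in S.items(): print(n,k,rim(Q,(x,y),rad,h-8,h+9))
print(r.get_obs()['tool_pos'])
E
python3 chk.py
python3 - <<'E'
from h import *
# held brush tip region as seen by the scene and top cameras
o=r.get_obs()['tool_pos']
for n in('scene','top'):
    p,d,m=cam(n); P=cloud(d,m); k=(np.hypot(P[...,0]-o[0],P[...,1]-o[1])<60)&(P[...,2]>118)&(P[...,2]<o[2]-175); q=P[k]
    print(n,len(q), np.percentile(q[:,2],[0,2,50,98]) if len(q) else '', q[q[:,2]<190].mean(0) if len(q) else '')
    if n=='scene': save('s1.png',p)
E
```

```text
top large [457.1 108.4  60.   48.7 190. ]
top medium [621.4 102.3  35.   63.2 122. ]
top small [617.4 -91.5  27.   78.3  93. ]
scene large [456.6 108.1  62.4  49.  258. ]
scene medium [622.  104.4  36.3  63.5 187. ]
scene small [618.5 -90.   27.7  78.3 157. ]
[550.40953221 358.62912723 429.21737152]
scene 560 [129.34447118 136.49474151 228.86704698 251.49438382] [552.05232837 352.80571289 161.41683741]
top 403 [130.06255761 137.01151113 228.35351119 250.30084364] [546.71179273 350.66753263 158.0308409 ]
```

View pics/s1.png

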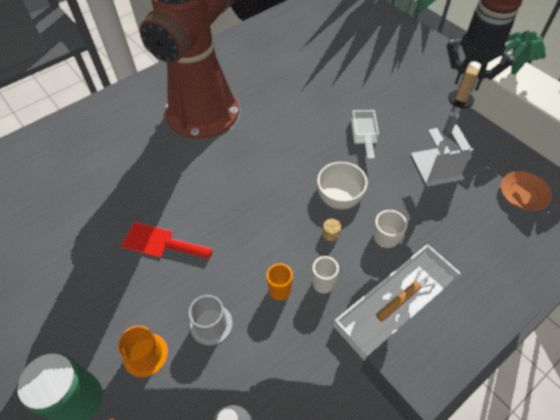

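The scene view shows the brush held upright, with its head clear of the fork at about (458,110) and the pots unmoved. Next is the travel to the steel cup.

>>> servo_tool([
  [[0,0,0],[-0.6,-20,0],1],
  [[0,0,0],[-0.6,-40,0],1],
  [[0,0,0],[-0.6,-40,0],1],
  [[0,0,0],[-0.6,-40,0],1],
  [[0,0,0],[-0.6,-40,0],1],
  [[0,0,0],[-0.6,-40,0],1],
  [[0,0,0],[-0.6,-40,0],1],
  [[0,0,0],[-0.6,-40,0],1],
  [[0,0,0],[-0.6,-40,0],1],
  [[0,0,0],[-0.6,-40,0],1],
  [[0,0,0],[-0.6,-40,0],1],
  [[0,0,0],[-0.6,-40,0],1],
  [[0,0,0],[-0.6,-40,0],1],
  [[0,0,0],[-0.6,-40,0],1],
  [[0,0,0],[-0.6,-40,0],1],
  [[0,0,0],[-0.6,-40,0],1],
  [[0,0,0],[-0.6,-40,0],1],
  [[0,0,0],[-0.4,-34,0],1],
  [[0,0,0],[0,0,0],1],
  [[0,0,0],[0,0,0],1],
])

```text
t: 6.98
tool_pos: [539.3, -335.3, 430.5]
orientation: [-3.141, -0.001, 1.991]
force: [0.2, 0.1, -1.3]
gripper_width: 23.3
grasp_force: 59.0
```

Run:
```python
from m import *
print(r.get_obs()['tool_pos'])
for n in('top','scene','wrist'):
    p,d,m=cam(n); P=cloud(d,m); print(n,rim(P,(540,-334),45,68,84))
save('w2.png',p)
```

```text
[ 539.27307225 -335.31065835  430.48088858]
top [ 539.5 -335.9   34.    76.8   60. ]
scene [ 541.3 -335.2   34.5   77.3  163. ]
wrist [ 539.8 -335.2   33.9   75.3  650. ]
```

View pics/w2.png

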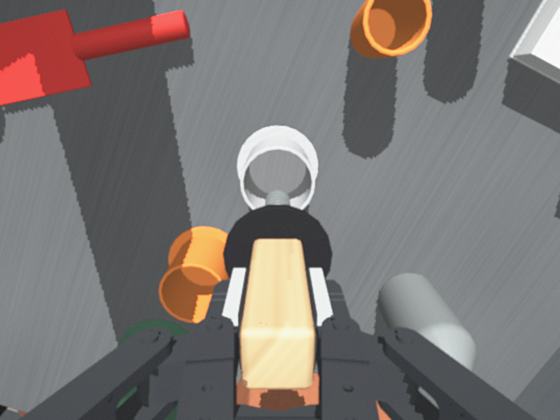

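The wrist view shows the brush over the grey cup at (278,170), with measured centres matching. Now the dip, tip to about 24 mm.

>>> servo_tool([
  [[0,0,0],[0,0,-15],1],
  [[0,0,0],[0,0,-20],1],
  [[0,0,0],[0,0,-20],1],
  [[0,0,0],[0,0,-20],1],
  [[0,0,0],[0,0,-20],1],
  [[0,0,0],[0,0,-10],1],
  [[0,0,0],[0,0,0],1],
  [[0,0,0],[0,0,0],1],
  [[0,0,0],[0,0,0],1],
  [[0,0,0],[0,0,0],1],
  [[0,0,0],[0,0,0],1],
])

```text
t: 8.5
tool_pos: [540.1, -335.3, 326.1]
orientation: [3.141, 0.001, 1.992]
force: [-0.1, -0.3, -1.0]
gripper_width: 23.5
grasp_force: 59.0
```

>>> servo_tool([
  [[0,0,0],[0,0,15],1],
  [[0,0,0],[0,0,20],1],
  [[0,0,0],[0,0,20],1],
  [[0,0,0],[0,0,20],1],
  [[0,0,0],[0,0,20],1],
  [[0,0,0],[0,0,10],1],
  [[0,0,0],[-5,25,0],1],
  [[0,0,0],[-7,38,0],1],
  [[0,0,0],[-7,38,0],1],
  [[0,0,0],[-7,38,0],1],
  [[0,0,0],[-7,38,0],1],
  [[0,0,0],[-7,38,0],1],
  [[0,0,0],[-7,38,0],1],
  [[0,0,0],[-7,38,0],1],
  [[0,0,0],[-7,38,0],1],
  [[0,0,0],[-7,38,0],1],
  [[0,0,0],[-7,38,0],1],
  [[0,0,0],[-6,38,0],1],
  [[0,0,0],[0,0,0],1],
  [[0,0,0],[0,0,0],1],
])

```text
t: 11.0
tool_pos: [459.0, 107.6, 430.7]
orientation: [-3.141, 0.001, 1.992]
force: [-0.6, 0.1, -1.1]
gripper_width: 23.2
grasp_force: 59.0
```

```bash
python3 chk.py
```

```text
top large [457.9 107.8  59.5  48.7 123. ]
top medium [621.6 102.3  35.1  64.2 115. ]
top small [617.7 -91.5  26.7  78.7  90. ]
scene large [458.8 108.9  61.2  48.9 267. ]
scene medium [622.  103.7  36.   63.8 174. ]
scene small [618.9 -90.7  27.3  78.5 154. ]
[459.22900857 106.97484154 430.66532808]
```

>>> servo_tool([
  [[0,0,0],[0,0,-14],1],
  [[0,0,0],[0,0,-20],1],
  [[0,0,0],[0,0,-20],1],
  [[0,0,0],[0,0,-20],1],
  [[0,0,0],[0,0,-20],1],
  [[0,0,0],[0,0,-12],1],
  [[0,0,0],[0,0,-8],1],
  [[0,0,0],[0,0,0],1],
  [[0,0,0],[0,0,0],1],
  [[0,0,0],[0,0,0],1],
  [[0,0,0],[0,0,0],1],
  [[0,0,0],[0,0,0],1],
])

```text
t: 12.6
tool_pos: [459.1, 107.8, 316.9]
orientation: [3.141, 0.0, 1.992]
force: [0.2, 0.0, -1.7]
gripper_width: 23.6
grasp_force: 59.0
```

>>> servo_tool([
  [[0,0,0],[0,0,14],1],
  [[0,0,0],[0,0,20],1],
  [[0,0,0],[0,0,20],1],
  [[0,0,0],[0,0,20],1],
  [[0,0,0],[0,0,20],1],
  [[0,0,0],[0,0,20],1],
  [[0,0,0],[18,0,0],1],
  [[0,0,0],[30,-1,0],1],
  [[0,0,0],[35,-1,0],1],
  [[0,0,0],[35,-1,0],1],
  [[0,0,0],[30,-1,0],1],
  [[0,0,0],[15,0,0],1],
  [[0,0,0],[0,0,0],1],
  [[0,0,0],[0,0,0],1],
])

```text
t: 14.35
tool_pos: [621.3, 103.9, 430.8]
orientation: [-3.141, -0.0, 1.992]
force: [0.4, -0.3, -0.5]
gripper_width: 23.1
grasp_force: 59.0
```

```bash
python3 chk.py
```

```text
top large [457.6 108.2  59.8  48.4 206. ]
top medium [621.5 102.1  35.2  62.8  96. ]
top small [617.6 -92.1  26.9  79.3  86. ]
scene large [459.  108.7  61.2  48.8 272. ]
scene medium [622.7 103.   35.9  63.5 184. ]
scene small [619.1 -90.4  27.3  78.3 156. ]
[621.17613457 103.93238599 430.8908274 ]
```

>>> servo_tool([
  [[0,0,0],[0,-1,-14],1],
  [[0,0,0],[0,0,-20],1],
  [[0,0,0],[0,0,-20],1],
  [[0,0,0],[0,0,-20],1],
  [[0,0,0],[0,0,-20],1],
  [[0,0,0],[0,0,-15],1],
  [[0,0,0],[0,0,0],1],
  [[0,0,0],[0,0,0],1],
  [[0,0,0],[0,0,0],1],
  [[0,0,0],[0,0,0],1],
  [[0,0,0],[0,0,0],1],
])

```text
t: 15.82
tool_pos: [622.2, 102.8, 322.2]
orientation: [3.141, 0.0, 1.992]
force: [0.7, -0.2, -0.5]
gripper_width: 23.3
grasp_force: 59.1
```

>>> servo_tool([
  [[0,0,0],[0,0,14],1],
  [[0,0,0],[0,0,20],1],
  [[0,0,0],[0,0,20],1],
  [[0,0,0],[0,0,20],1],
  [[0,0,0],[0,0,20],1],
  [[0,0,0],[0,0,15],1],
  [[0,0,0],[0,-20,0],1],
  [[0,0,0],[-1,-38,0],1],
  [[0,0,0],[-1,-38,0],1],
  [[0,0,0],[-1,-38,0],1],
  [[0,0,0],[0,-38,0],1],
  [[0,0,0],[0,-22,0],1],
  [[0,0,0],[0,0,0],1],
  [[0,0,0],[0,0,0],1],
])

```text
t: 17.58
tool_pos: [619.0, -90.7, 430.3]
orientation: [-3.141, -0.001, 1.992]
force: [0.6, 0.9, -1.2]
gripper_width: 23.5
grasp_force: 59.1
```

```bash
python3 chk.py
```

```text
top large [458.3 109.6  59.2  48.5 110. ]
top medium [621.7 102.1  35.2  63.3 108. ]
top small [618.2 -92.1  26.4  78.8  19. ]
scene large [497.7 127.6  42.   48.6  33. ]
scene medium [623.8 103.9  36.9  63.8 176. ]
scene small [619.6 -90.7  27.9  78.6 149. ]
[619.07726916 -90.05669427 430.56815312]
```

>>> servo_tool([
  [[0,0,0],[0,-1,-14],1],
  [[0,0,0],[0,0,-20],1],
  [[0,0,0],[0,0,-20],1],
  [[0,0,0],[0,0,-20],1],
  [[0,0,0],[0,0,-20],1],
  [[0,0,0],[0,0,-11],1],
  [[0,0,0],[0,0,0],1],
  [[0,0,0],[0,0,0],1],
  [[0,0,0],[0,0,0],1],
  [[0,0,0],[0,0,0],1],
  [[0,0,0],[0,0,0],1],
])

```text
t: 19.05
tool_pos: [619.1, -92.2, 326.1]
orientation: [3.141, 0.0, 1.992]
force: [-0.3, -0.5, -1.3]
gripper_width: 23.7
grasp_force: 59.1
```

>>> servo_tool([
  [[0,0,0],[0,0,14],1],
  [[0,0,0],[0,0,20],1],
  [[0,0,0],[0,0,20],1],
  [[0,0,0],[0,0,20],1],
  [[0,0,0],[0,0,20],1],
  [[0,0,0],[0,0,11],1],
  [[0,0,0],[-3,20,0],1],
  [[0,0,0],[-6,40,0],1],
  [[0,0,0],[-6,40,0],1],
  [[0,0,0],[-6,40,0],1],
  [[0,0,0],[-6,40,0],1],
  [[0,0,0],[-6,40,0],1],
  [[0,0,0],[-6,40,0],1],
  [[0,0,0],[-6,40,0],1],
  [[0,0,0],[-6,40,0],1],
  [[0,0,0],[-6,40,0],1],
  [[0,0,0],[-6,40,0],1],
  [[0,0,0],[-5,29,0],1],
  [[0,0,0],[0,0,0],1],
  [[0,0,0],[0,0,0],1],
])

```text
t: 21.55
tool_pos: [550.3, 356.9, 429.5]
orientation: [-3.139, 0.001, 1.992]
force: [0.4, 0.0, -1.6]
gripper_width: 23.2
grasp_force: 59.1
```

```bash
python3 - <<'E'
from h import *
print(r.get_obs()['tool_pos'])
p,d,m=cam('wrist'); save('w3.png',p)
E
python3 chk.py
```

```text
[550.30160256 356.93738523 429.54244742]
top large [457.1 108.5  60.   48.7 203. ]
top medium [621.3 102.1  35.   63.6 117. ]
top small [617.8 -91.6  26.8  78.6  93. ]
scene large [461.1 109.4  62.1  49.2 246. ]
scene medium [623.1 102.9  37.1  63.7 171. ]
scene small [618.5 -90.5  27.4  78.3 162. ]
[551.08108667 355.96722291 430.33110269]
```

View pics/w3.png

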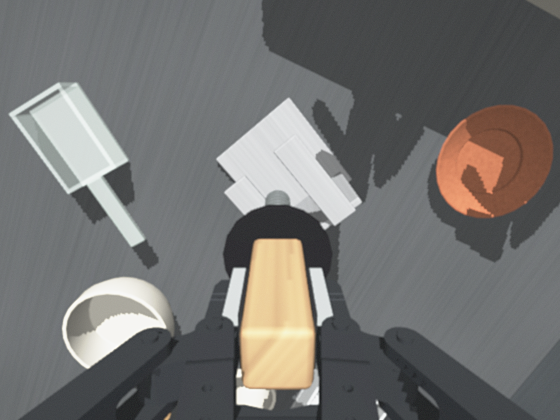

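The wrist view shows the brush over the fork, tip at (278,197) above the gap. Command bookkeeping says I need +2 mm in y to be back at the hanging place. I'll lower, then release.

>>> servo_tool([
  [[0,0,0],[-0.4,2,0],1],
  [[0,0,0],[0,0,-10],1],
  [[0,0,0],[0,0,-15],1],
  [[0,0,0],[0,0,-15],1],
  [[0,0,0],[0,0,-15],1],
  [[0,0,0],[0,0,-15],1],
  [[0,0,0],[0,0,-15],1],
  [[0,0,0],[0,0,-15],1],
  [[0,0,0],[0,0,-9],1],
  [[0,0,0],[0,0,-4],1],
  [[0,0,0],[0,0,0],1],
  [[0,0,0],[0,0,0],1],
  [[0,0,0],[0,0,0],1],
])

```text
t: 23.32
tool_pos: [550.9, 358.9, 318.5]
orientation: [3.14, -0.0, 1.992]
force: [0.4, 0.9, -1.3]
gripper_width: 23.3
grasp_force: 59.1
```

>>> servo_tool([
  [[0,0,0],[0,0,-1.5],1],
  [[0,0,0],[0,0,0],1],
  [[0,0,0],[0,0,0],0.6],
  [[0,0,0],[0,0,0],0.3],
  [[0,0,0],[0,0,0],0],
  [[0,0,0],[0,0,0],0],
  [[0,0,0],[0,0,0],0],
  [[0,0,0],[0,0,0],0],
  [[0,0,0],[0,0,10],0],
  [[0,0,0],[0,0,20],0],
  [[0,0,0],[0,0,30],0],
  [[0,0,0],[0,0,30],0],
  [[0,0,0],[0,0,10],0],
  [[0,0,0],[0,0,0],0],
])

```text
t: 25.08
tool_pos: [550.9, 358.9, 417.9]
orientation: [3.139, -0.0, 1.992]
force: [0.3, 0.8, 0.0]
gripper_width: 84.7
grasp_force: 0.0
```

```bash
python3 - <<'E'
from h import *
p,d,m=cam('wrist'); P=cloud(d,m)
for lo,hi in((180,200),(106,120)):
    k=(np.hypot(P[...,0]-550,P[...,1]-357)<60)&(P[...,2]>lo)&(P[...,2]<hi)
    if lo==106: k&=(p.sum(-1)<200)
    q=P[k]; print(len(q),np.median(q[:,2]),cv2.minAreaRect(q[:,:2].astype(np.float32)))
E
python3 chk.py
```

```text
1693 189.28546788112087 ((550.1716918945312, 359.0912780761719), (23.877670288085938, 23.71192741394043), 23.064071655273438)
1880 114.59986171308745 ((548.717041015625, 361.53057861328125), (53.04362487792969, 46.92634582519531), 23.49386978149414)
top large [457.6 108.3  59.8  48.8 190. ]
top medium [621.5 102.3  35.   63.2 126. ]
top small [617.9 -91.9  27.   78.   94. ]
scene large [459.6 108.6  61.2  48.8 252. ]
scene medium [623.1 103.4  36.   63.8 170. ]
scene small [619.5 -90.3  27.9  78.8 154. ]
[550.21422542 358.54520531 414.43710583]
```

The brush hangs properly again, with its handle top at 189 mm at the old place. Next is the medium pot: travel above it and turn the fingers to close roughly along y.

>>> servo_tool([
  [[0,0,6],[7,-25,0],0],
  [[0,0,6],[7,-25,0],0],
  [[0,0,6],[7,-25,0],0],
  [[0,0,6],[7,-26,0],0],
  [[0,0,6],[7,-26,0],0],
  [[0,0,6],[7,-26,0],0],
  [[0,0,6],[7,-26,0],0],
  [[0,0,6],[7,-26,0],0],
  [[0,0,6],[7,-26,0],0],
  [[0,0,6],[8,-25,-18],0],
  [[0,0,0],[0,0,-50],0],
  [[0,0,0],[0,0,-50],0],
  [[0,0,0],[0,0,0],0],
  [[0,0,0],[0,0,0],0],
])

```text
t: 26.98
tool_pos: [622.1, 102.9, 299.0]
orientation: [3.142, 0.001, 3.039]
force: [0.5, -0.5, 0.5]
gripper_width: 85.6
grasp_force: 0.0
```

```bash
cat > w.py <<'E'
from m import *
import sys
x,y,rad,lo,hi=map(float,sys.argv[1:6])
o=r.get_obs(); p,d,m=cam('wrist'); P=cloud(d,m); print(o['tool_pos'],o['orientation']); print('wrist',rim(P,(x,y),rad,lo,hi)); save(sys.argv[6],p)
E
python3 w.py 622 103 50 53 70 w4.png; python3 chk.py | grep -v small
```

```text
[622.0845896  102.88043158 298.99422509] [3.14151030e+00 6.95756782e-04 3.03886146e+00]
wrist [ 622.   103.3   35.2   61.2 2511. ]
top large [457.4 107.3  59.3  47.9 116. ]
top medium [616.6  90.7  32.6  63.4  35. ]
scene large [458.1 108.   62.   48.5 272. ]
scene medium [622.  104.1  35.9  63.4 161. ]
[622.95036494 103.01745229 301.42083988]
```

View pics/w4.png

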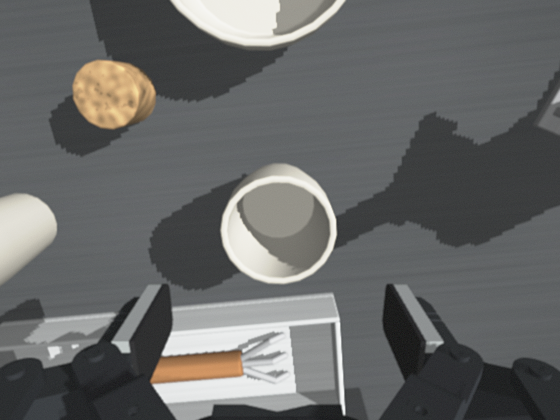

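The wrist view shows the medium pot centred at (279,230) between the fingers, with rim at (622,103), 61 mm. I'll descend and grip its top.

>>> servo_tool([
  [[0,0,0],[0,0.4,-20],0],
  [[0,0,0],[0,0,-25],0],
  [[0,0,0],[0,0,-25],0],
  [[0,0,0],[0,0,-21],0],
  [[0,0,0],[0,0,0],0],
  [[0,0,0],[0,0,0],0],
  [[0,0,0],[0,0,0],0.1],
  [[0,0,0],[0,0,0],0.2],
  [[0,0,0],[0,0,0],0.3],
  [[0,0,0],[0,0,0],0.4],
  [[0,0,0],[0,0,0],0.5],
  [[0,0,0],[0,0,0],0.5],
  [[0,0,0],[0,0,0],0.5],
  [[0,0,0],[0,0,0],0.5],
], force=35)

```text
t: 28.88
tool_pos: [622.4, 103.3, 209.1]
orientation: [3.141, 0.003, 3.039]
force: [-1.2, 0.3, 6.1]
gripper_width: 68.7
grasp_force: 38.4
```

>>> servo_tool([
  [[0,0,0],[0,0,10],0.5],
  [[0,0,0],[0,0,20],0.5],
  [[0,0,0],[0,0,25],0.5],
  [[0,0,0],[0,0,25],0.5],
  [[0,0,0],[0,0,10],0.5],
  [[0,0,0],[-15,1,0],0.5],
  [[0,0,0],[-30,1,0],0.5],
  [[0,0,0],[-35,1,0],0.5],
  [[0,0,0],[-35,1,0],0.5],
  [[0,0,0],[-30,1,0],0.5],
  [[0,0,0],[-19,0.4,0],0.5],
  [[0,0,0],[0,0,0],0.5],
  [[0,0,0],[0,0,0],0.5],
])

```text
t: 30.5
tool_pos: [457.6, 108.5, 296.9]
orientation: [-3.142, 0.0, 3.039]
force: [0.0, 0.1, -2.6]
gripper_width: 68.7
grasp_force: 40.4
```

```bash
python3 chk.py; python3 w.py 458 108.5 75 38 54 w5.png
```

```text
top large [457.5 102.5  58.2  48.4  94. ]
top medium None
top small [618.  -91.7  26.9  77.9  94. ]
scene large [458.7 109.   60.3  48.7 202. ]
scene medium None
scene small [618.5 -90.3  27.2  78.5 156. ]
[458.27383515 108.52085793 297.21738925]
[458.27383515 108.52085793 297.21738925] [3.14154170e+00 4.90176217e-04 3.03851184e+00]
wrist [ 457.9  109.4   60.    46.3 2664. ]
```

View pics/w5.png

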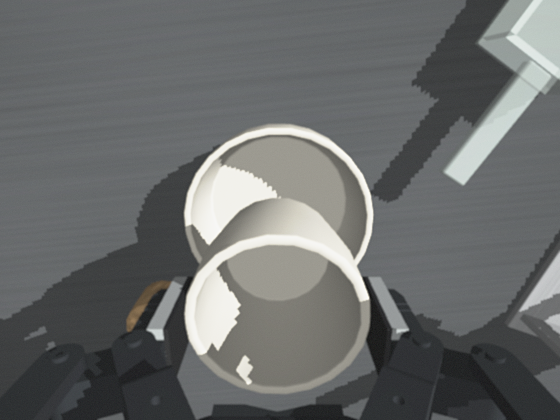

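The medium pot is held upright (278,310) above the large bowl (279,212), which measures (457.9,109.4). Now I'll lower it into the bowl.

>>> servo_tool([
  [[0,0,0],[0,0.6,-20],0.5],
  [[0,0,0],[0,0,-20],0.5],
  [[0,0,0],[0,0,-20],0.5],
  [[0,0,0],[0,0,-13],0.5],
  [[0,0,0],[0,0,-6],0.5],
  [[0,0,0],[0,0,-3],0.5],
  [[0,0,0],[0,0,0],0.5],
  [[0,0,0],[0,0,0],0.5],
])

```text
t: 31.65
tool_pos: [458.0, 109.2, 215.8]
orientation: [3.141, 0.001, 3.039]
force: [0.5, 0.6, -2.1]
gripper_width: 68.9
grasp_force: 40.4
```

>>> servo_tool([
  [[0,0,0],[0,0,-1.2],0.5],
  [[0,0,0],[0,0,0],0.5],
  [[0,0,0],[0,0,0],0.1],
  [[0,0,0],[0,0,0],0.08],
  [[0,0,0],[0,0,0],0.05],
  [[0,0,0],[0,0,0],0.05],
  [[0,0,0],[0,0,0],0.05],
  [[0,0,0],[0,0,8],0.05],
  [[0,0,0],[0,0,20],0.05],
  [[0,0,0],[0,0,40],0],
  [[0,0,0],[0,0,40],0],
  [[0,0,0],[0,0,40],0],
  [[0,0,0],[0,0,0],0],
  [[0,0,0],[0,0,0],0],
])

```text
t: 33.4
tool_pos: [457.3, 109.1, 361.9]
orientation: [-3.142, -0.0, 3.039]
force: [-0.2, 0.6, -0.2]
gripper_width: 85.4
grasp_force: 0.0
```

```bash
sed -i "s/'medium':(622,103,61,45)/'medium':(458,109,66,50)/" chk.py; python3 chk.py; python3 w.py 458 109 75 38 54 w6.png;python3 w.py 458 109 50 57 75 w6.png
```

```text
top large [457.4 107.5  59.3  48.5 127. ]
top medium [456.6 107.4  34.5  69.6  58. ]
top small [617.6 -91.5  26.8  77.9  91. ]
scene large [459.4 109.8  60.9  50.4 348. ]
scene medium [458.8 109.6  36.6  68.7 154. ]
scene small [618.3 -90.8  27.8  78.3 158. ]
[456.88778935 109.09022004 360.43890961]
[456.88778935 109.09022004 360.43890961] [-3.14094860e+00 -3.10995744e-03  3.03868095e+00]
wrist [ 458.   109.3   60.    47.7 3038. ]
[456.90041408 109.11060714 360.25611088] [-3.14092857 -0.00347971  3.03873452]
wrist [ 456.7  109.3   34.9   66.2 1608. ]
```

The medium pot sits fully down: rim at 66 mm, offset about 1 mm from the bowl. Small pot next.

>>> servo_tool([
  [[0,0,2.5],[16,-20,0],0.1],
  [[0,0,2.5],[16,-20,0],0.2],
  [[0,0,2.5],[16,-20,0],0.2],
  [[0,0,2.5],[16,-20,0],0.2],
  [[0,0,2.5],[16,-20,0],0.2],
  [[0,0,2.5],[16,-20,0],0.2],
  [[0,0,2.5],[16,-20,0],0.2],
  [[0,0,2.5],[16,-20,0],0.2],
  [[0,0,2.5],[16,-20,0],0.2],
  [[0,0,2.5],[16.5,-20.5,-10],0.2],
  [[0,0,0],[0,0,-30],0.2],
  [[0,0,0],[0,0,0],0.2],
  [[0,0,0],[0,0,0],0.2],
])

```text
t: 35.22
tool_pos: [618.0, -91.1, 321.7]
orientation: [3.141, -0.001, -2.808]
force: [-0.1, 0.5, 1.1]
gripper_width: 68.2
grasp_force: 0.0
```

```bash
python3 w.py 618 -91 42 68 84 w7.png; python3 -c "
from bench import r;o=r.get_obs();print(o['qpos'],o['gripper_width'])"
```

```text
[618.0394616  -91.12255339 321.72170576] [ 3.14098176e+00 -8.85994700e-04 -2.80788258e+00]
wrist [ 617.8  -91.3   26.9   76.3 1762. ]
[-2.58567433e-01  2.95183920e-01  1.67918924e+00  3.88128489e-06
  1.16645487e+00 -2.16316771e+00] 68.19507086207841
```

View pics/w7.png

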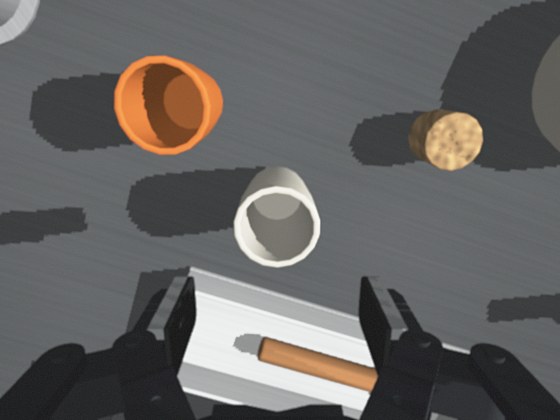

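The small white pot is centred at (278,225) between the fingers, and the orange one at (168,103) is clear of them. I'll descend and grip.

>>> servo_tool([
  [[0,0,0],[-0.2,-0.2,-20],0.2],
  [[0,0,0],[0,0,-25],0.2],
  [[0,0,0],[0,0,-25],0.2],
  [[0,0,0],[0,0,-20],0.2],
  [[0,0,0],[0,0,-6],0.2],
  [[0,0,0],[0,0,0],0.2],
  [[0,0,0],[0,0,0],0.3],
  [[0,0,0],[0,0,0],0.35],
  [[0,0,0],[0,0,0],0.4],
  [[0,0,0],[0,0,0],0.5],
  [[0,0,0],[0,0,0],0.6],
  [[0,0,0],[0,0,0],0.6],
  [[0,0,0],[0,0,0],0.6],
])

```text
t: 36.9
tool_pos: [618.6, -91.6, 227.4]
orientation: [-3.141, 0.002, -2.808]
force: [-0.4, 1.2, 5.4]
gripper_width: 51.8
grasp_force: 36.1
```

>>> servo_tool([
  [[0,0,0],[0,0,10],0.6],
  [[0,0,0],[0,0,20],0.6],
  [[0,0,0],[0,0,25],0.6],
  [[0,0,0],[0,0,25],0.6],
  [[0,0,0],[0,0,20],0.6],
  [[0,0,0],[-10,12,10],0.6],
  [[0,0,0],[-20,25,0],0.6],
  [[0,0,0],[-25,31,0],0.6],
  [[0,0,0],[-25,31,0],0.6],
  [[0,0,0],[-25,31,0],0.6],
  [[0,0,0],[-25,31,0],0.6],
  [[0,0,0],[-20,26,0],0.6],
  [[0,0,0],[-10.5,13.4,0],0.6],
  [[0,0,0],[0,0,0],0.6],
  [[0,0,0],[0,0,0],0.6],
])

```text
t: 38.78
tool_pos: [457.9, 108.5, 336.2]
orientation: [-3.141, 0.001, -2.808]
force: [1.0, 0.4, -0.0]
gripper_width: 51.8
grasp_force: 37.2
```

```bash
python3 chk.py; python3 w.py 458 109 75 40 54 w8.png; python3 w.py 458 109 45 58 74 w8.png
```

```text
top large [457.6 106.7  59.   48.6 117. ]
top medium [446.1  96.7  29.9  68.   49. ]
top small None
scene large [459.6 109.6  61.   50.7 274. ]
scene medium [457.1 108.1  36.2  68.9 126. ]
scene small None
[458.14362934 108.19352501 336.15335116]
[458.14362934 108.19352501 336.15335116] [-3.14113656e+00  4.18614064e-04 -2.80931694e+00]
wrist [ 457.7  109.2   59.9   46.9 2566. ]
[458.11528226 108.18982065 336.09154145] [-3.14127544e+00  2.16130226e-04 -2.80937016e+00]
wrist [ 456.5  108.9   34.8   66.3 1219. ]
```

View pics/w8.png

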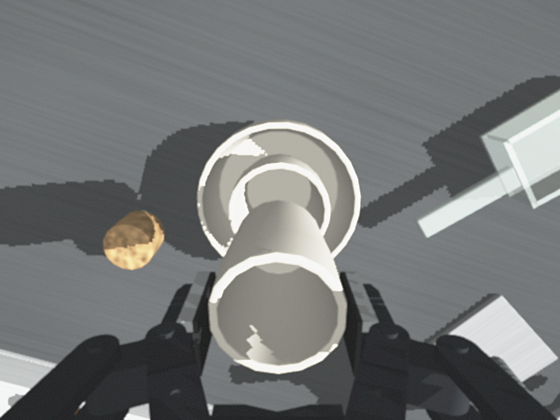

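The small pot is held upright (278,310) over the medium one (280,200), with all three centres within about 1 mm. Now I'll lower it.

>>> servo_tool([
  [[0,0,0],[-1.2,0.8,-15],0.6],
  [[0,0,0],[0,0,-20],0.6],
  [[0,0,0],[0,0,-20],0.6],
  [[0,0,0],[0,0,-20],0.6],
  [[0,0,0],[0,0,-13],0.6],
  [[0,0,0],[0,0,-6],0.6],
  [[0,0,0],[0,0,-3],0.6],
  [[0,0,0],[0,0,0],0.6],
  [[0,0,0],[0,0,0],0.6],
])

```text
t: 40.1
tool_pos: [456.6, 109.7, 239.7]
orientation: [-3.141, 0.001, -2.808]
force: [0.5, -0.8, -2.5]
gripper_width: 52.1
grasp_force: 37.2
```

>>> servo_tool([
  [[0,0,0],[0,0,-1.8],0.6],
  [[0,0,0],[0,0,0],0.6],
  [[0,0,0],[0,0,0],0.3],
  [[0,0,0],[0,0,0],0.25],
  [[0,0,0],[0,0,0],0.2],
  [[0,0,0],[0,0,0],0.2],
  [[0,0,0],[0,0,0],0.2],
  [[0,0,0],[0,0,8],0.2],
  [[0,0,0],[0,0,20],0.2],
  [[0,0,0],[0,0,40],0.1],
  [[0,0,0],[0,0,40],0],
  [[0,0,0],[0,0,40],0],
  [[0,0,0],[0,0,0],0],
  [[0,0,0],[0,0,0],0],
])

```text
t: 41.85
tool_pos: [455.9, 109.6, 385.0]
orientation: [3.142, -0.0, -2.808]
force: [0.2, 0.1, -0.1]
gripper_width: 85.4
grasp_force: 0.0
```

```bash
sed -i "s/'small':(618,-91,76,40)/'small':(458,109,86,40)/" chk.py; python3 chk.py; for a in "75 38 54" "45 58 74" "40 78 94"; do python3 w.py 458 109 $a w9.png; done
python3 - <<'E'
from h import *
p,d,m=cam('top'); P=cloud(d,m); k=(np.hypot(P[...,0]-550,P[...,1]-359)<40)&(P[...,2]>183); print('brush top',P[k].mean(0))
p,d,m=cam('scene'); P=cloud(d,m); k=(np.hypot(P[...,0]-550,P[...,1]-359)<40)&(P[...,2]>183); print(P[k].mean(0)); save('end.png',p)
E
```

```text
top large [452.8 107.5  59.5  49.9 117. ]
top medium [451.  107.   33.9  69.4  65. ]
top small [448.9 106.9  25.8  88.5  48. ]
scene large [454.1 109.3  60.9  51.  251. ]
scene medium [454.3 107.7  34.8  72.1 133. ]
scene small [451.4 109.5  28.3  88.5 122. ]
[455.53994174 109.62316259 383.6270783 ]
[455.53994174 109.62316259 383.6270783 ] [ 3.14082337e+00 -3.04763167e-03 -2.80812503e+00]
wrist [ 453.1  108.8   60.    47.8 2628. ]
[455.57101818 109.60922039 383.44701509] [ 3.14073545 -0.00337221 -2.80811753]
wrist [ 451.8  108.9   34.8   69.5 1276. ]
[455.64648676 109.60268073 383.50054005] [ 3.14079118 -0.00326027 -2.80813773]
wrist [ 450.8  109.7   27.    86.3 1183. ]
brush top [549.33725829 355.55171679 189.86114102]
[552.1111697  355.24111734 190.09776331]
```

View pics/end.png

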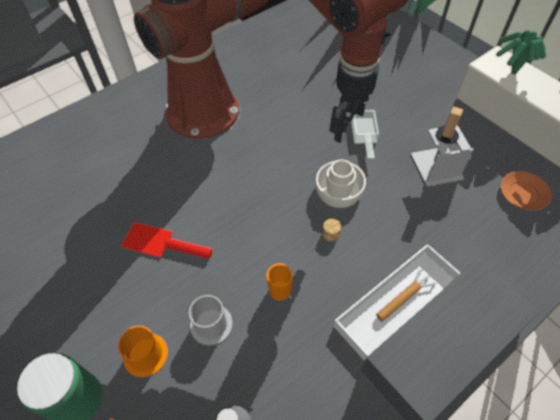

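The scene view shows the pots nested at (341,183), the brush in its fork at (450,130), and nothing touched by the robot. Small rim is at 86 mm (fully down), with the pots coaxial within about 2 mm.

```bash
python3 -c "
from bench import r
print(r.sign_off())"
```

```text
the job is handed in; nothing more can be done
None
```

I handed the job in at about 42 s but got no verdict back: the brush was dipped in the cup and the large, medium and small pots (slim is absent) and hung back in its fork, and the three pots are nested upright in size order.

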